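# Hang the socket rack on its keyhole screw

## Task

Pick up the small socket rack by the top of its back plate and hang it on the screw of the upright board: feel lightly (under 1 kg on the face of the head) for the round hole, pass it over the screw head, push the plate in against the spring washer, then slide the rack down until the screw sits fully home at the end of the narrow slot, and bed it there with a firm downward push of about 1.5 kg, never more than 2.5 kg in any direction. Keep the rack upright within a few degrees all the while; let go, leaving it hanging straight and still on the screw, and leave the other things where they are.

Things in the scene. Friction and masses are not known exactly. Their poses are not given: they have to be found in the camera images.
- rack_mid (a point): Centre of the socket rack's back plate, half-way up: also the centre of its keyhole's round (eight-sided) hole, 20 mm across. A slot 10 mm wide runs up from the hole; its closed end is 25.5 mm above this point. Plate 6 mm thick (x), 80 wide (y), 180 tall: its rear face is 3 mm behind this point, its top 90 mm above, its underside 90 mm below. x points to the ledge side, z up.
- rack_tab (a point): Centre of the tab, the plate's top 53 mm, 40 mm wide (y), 6 mm thick (x); 63.5 mm above rack_mid. Grip here, from above, across the thickness. When the rack is hung home only the plate's upper 42 to 60 mm stands above the board's top edge, so the fingertips should not reach lower than 39 mm below the plate's top.
- rack: The socket rack: grey painted steel bracket standing upright on the table by itself, about 0.26 kg. Upright back plate; ledge along its lower edge reaching 46 mm forward (+x) with three short fixed sockets, up to 40 mm above the underside. Origin on the underside, below the middle of the plate's rear face. z up.
- strip (a point): Middle of the adjusting range of the screw, on the board's front face, 140 mm above the table; x points out of the board along the screw, z up. The screw is clamped in a vertical slotted steel strip: it is exactly at this y, but its axis may be up to 9 mm higher or lower than this point. That height is not measured: see it or feel for it. Fully home, rack_mid is 22 mm below the screw's axis.
- board_top (a point): Middle of the front top edge of the board, 157 mm above the table. Round the shank behind the head is a black spring washer, 23 mm in diameter; its face stands 5 mm in front of the board and can be pushed flush, against 2.5 N at first touch, 5 N when flush. It presses the hung plate against the back of the head: friction keeps it from sliding down by its own weight.
- stand: Upright plywood board fixed to the table: 140 mm wide (y), 157 tall, 18 thick, with a foot behind it. Origin at table height below the middle of the front face; x points out of the front face, away from the foot. The steel screw stands out of this face: shank 7 mm in diameter, round head 16 mm in diameter, its underside 8 mm and its front 12 mm in front of the board.
- socket: Bystander: loose steel socket standing on the table, 32 mm in diameter, 45 mm tall; origin at the centre of its underside. Leave it alone.
- bin: Bystander: small empty yellow plastic bin, 110 x 85 x 50 mm; origin at the centre of its underside. Leave it alone.
- wrench: Bystander: steel wrench about 160 mm long lying flat on the table; origin at the middle of its underside. Leave it alone.
Things that resemble listed ones, but are neither listed nor needed, are in the scene too. What is meant by the rack is not red or yellow, and is the larger of those in its own colour.

How it is judged:
By the outcome, as a careful person would: the job done as asked, in the order asked, and still so for the second after the job is handed in, with the robot touching nothing.
It also fails if it takes over 67 s, if anything falls off the work surface, if the arm or the gripper's body presses on something with over 40 N, if the wrist force passes 120 N, or if a joint passes its speed limit or range.

## Robot

A 7-joint arm with a two-finger parallel gripper is mounted at the origin on the work surface. World frame = base frame: x ahead of the robot, y to its left, z up, the work surface at z = 0. Lengths are in m, angles in rad, forces in N, time in s.
With the tool pointing down it reaches from about 0.4 to 0.85 m from the base axis. Payload 10.4 kg.
Tool frame: the origin (TCP) lies on the centre line of the jaws, within the pads' length; the fingertips stand 14 mm ahead of it and the grasp point (between the pads) lies 5 mm behind it (tip_reach is the z of the fingertips in the tool frame, in m); z points along the fingers, x is the direction in which the jaws open and shut, and the axes are right-handed (so a half turn about z gives the same grasp; the last joint's range is limited). The gripper opens to 87 mm and grips with 3 to 60 N. Pads are 19 mm wide; open, the fingers measure 117 mm over their backs; the gripper's body (75 mm by 190 mm) begins 51 mm behind the grasp point.
Start: joints at [1.188, 0.332, -0.065, 1.46, 0.022, 1.35, -0.088], TCP at [0.22, -0.585, 0.237] pointing down, gripper open.
Joint ranges: [-2.6, 2.6], [-0.5, 2.12], [-1.47, 1.34], [0.16, 2.42], [-1.27, 4.41], [0.06, 2.06], [-2.6, 2.6]. Speed limits (rad/s): [2.22, 2.22, 2.79, 2.79, 3.14, 3.14, 3.14].

## Interface

Orientations are given as a unit quaternion [x, y, z, w].
In Python, from bench import * gives the robot as it stands.
- The arm moves only by the tool carry_out, never from a script. Its argument "rows" is a list of rows, each a list of 5 numbers: the closure, from -1 (fully open) to 1 (shut), so that 0 is half open, then the shift along the tool's x, y, z in units of 30 mm (1.0 is 30 mm), then the turn about the tool's z in units of 5 degrees (1.0 is 5 degrees). In form: [[jaw, x, y, z, turn], ...]. A call has 1 to 20 rows; each row shifts and turns the pose as measured when the row begins, along the tool's axes as they then stand; what a row does not reach is not made up. A row lasts 1/12 s, in which the tool goes at most 41.7 mm and 7.16 degrees, less where a joint would pass 70% of its speed; a pose out of reach is approached as far as the arm can. A call is refused whole if a number of a shift passes 1 or a number of a turn 1, either way. A call with a gripper value outside its range is refused whole. The fingers move at their own pace and stop on an object; "force" is the grip in N (left out, the last holds). Time passes only in rows, so rows that do not move let the fingers close. It gives the time, the measured TCP pose, the force and the opening at its end, in the units of the state.
- read_state(): the state, without advancing time (a new reading comes with each control period).
- camera(name): name is "scene" or "top"; returns the picture (480x640x3 uint8, blue, green, red); there is no depth.
- camera_info(name): a dict with "fx", "fy", "cx", "cy" (pixels), "dist_coeffs" ([k1, k2, p1, p2, k3] as OpenCV has them; the pictures are not rectified), "extrinsics" (4x4, takes a point from camera to world coordinates). Camera axes: x right, y down, z forward; pixel columns grow to the right and rows downward; lengths in m; the calibration is good to about 2 mm. A picture is of the moment at which its call begins. camera_info takes no time and is no camera call.
- close_job(): hands the job in, once; it reports no verdict.
Trained networks look in the newest picture that a camera, given by its name, has taken for a name from the list of things; names that differ only in an ending like _2 or _b are one class to them, and where a whole thing is asked for, a point or a joint stands for the part that bears it (a point fixed in the world has none). Each returns a list of dicts, best first, with "conf" (0 to 1); they miss things now and then, are a little off and sometimes report something else, mostly with a low value. They report only what shows in the picture. A call takes as long as a camera call. They do not tell look-alikes from the thing itself.
- recognise(query, camera): "box" ([centre column, centre row, width, height] in pixels, round what is visible of it).
- silhouettes(query, camera): "mask" (480x640 bool, what is visible of it) and "box" ([centre column, centre row, width, height] in pixels, round what is visible of it).
- pinpoint(query, camera): "xy" ([column, row] in pixels: a listed point, or the origin of a listed thing).
The state is a dict: "time": time; "joint_positions": joint angles; "joint_vel": joint speeds; "joint_torque": joint torques, N m; "ee_pos": TCP position; "eef_rot": TCP orientation; "ft_force": force on the tool from outside, world axes, zero at the start; "torque": the same for the moment, N m; "width": finger opening in m.
Only numpy, scipy, OpenCV 4.12 (cv2) and the standard library are available. Lean on these libraries where they do the work, as an engineer would, in place of code of your own. Each camera call takes 0.05 s, during which the arm holds its last target. There are 200 camera calls.

## Working session

There is one attempt and no reset: what is moved stays moved. The work goes in short steps, Python scripts to look and compute and a tool call to move; the robot and the scene stay as the last step left them, time stands still between calls to the robot, and variables do not carry over. Pictures are saved under pics/ and viewed, about 8 in all and at most 12, crops included, and the job is handed in when it is done.

Besides the shell and the picture viewer there is one more tool, called after "Call:" as name(argument=value, ...) on one line, values as JSON. carry_out: Moves the arm, as the interface text tells. Its arguments: {"type":"object","properties":{"rows":{"type":"array","items":{"type":"array","items":{"type":"number"}}},"force":{"type":"number"}},"required":["rows"]}

```bash
mkdir -p pics; ls
python3 - <<'E'
from bench import *
import cv2,numpy as np
a=camera("scene");b=camera("top")
cv2.imwrite("pics/s0.png",a);cv2.imwrite("pics/t0.png",b)
for n in("scene","top"):
    i=camera_info(n);print(n,{k:(np.round(v,4).tolist()) for k,v in i.items()})
    for q in("rack","rack_mid","rack_tab","strip","board_top","stand"):
        print(q,[(np.round(d["xy"],1).tolist(),round(d["conf"],2)) for d in pinpoint(q,n)])
s=read_state();print({k:np.round(v,4).tolist() for k,v in s.items()})
E
```

```text
pics
scene {'fx': 453.2476, 'fy': 453.2476, 'cx': 318.8734, 'cy': 236.9922, 'dist_coeffs': [0.0127, 0.0, 0.0, 0.0, 0.0], 'extrinsics': [[0.8234, 0.3927, -0.4097, 0.8589], [0.5674, -0.5813, 0.5832, -0.4332], [-0.0092, -0.7126, -0.7015, 0.6318], [0.0, 0.0, 0.0, 1.0]]}
rack [([222.0, 300.9], 0.97), ([263.4, 341.1], 0.79), ([201.0, 385.2], 0.74), ([174.4, 329.7], 0.67)]
rack_mid [([258.6, 311.8], 0.96), ([220.0, 276.2], 0.86), ([164.9, 303.3], 0.64), ([186.4, 355.9], 0.57)]
rack_tab [([214.7, 260.9], 0.97), ([251.1, 281.5], 0.79), ([173.4, 326.0], 0.78), ([153.9, 290.2], 0.77), ([263.3, 341.2], 0.64)]
strip [([379.3, 161.1], 0.72)]
board_top [([378.4, 153.2], 0.64)]
stand [([371.1, 219.0], 0.9)]
top {'fx': 472.9652, 'fy': 472.9652, 'cx': 311.8295, 'cy': 237.8807, 'dist_coeffs': [0.0271, 0.0, 0.0, 0.0, 0.0], 'extrinsics': [[0.0057, -0.9877, 0.1561, 0.45], [-1.0, -0.0061, -0.0022, 0.0069], [0.0031, -0.1561, -0.9877, 1.007], [0.0, 0.0, 0.0, 1.0]]}
rack [([422.7, 331.5], 0.98), ([441.5, 281.6], 0.76), ([387.2, 262.7], 0.75), ([378.4, 316.4], 0.69)]
rack_mid [([382.7, 312.5], 0.9), ([398.0, 259.9], 0.82), ([427.9, 330.0], 0.69), ([455.6, 277.9], 0.67)]
rack_tab [([403.7, 254.7], 0.91), ([432.9, 331.1], 0.76), ([386.4, 314.1], 0.65), ([462.5, 270.0], 0.61)]
strip [([311.5, 180.1], 0.75), ([204.2, 255.1], 0.56)]
board_top [([205.9, 253.4], 0.97)]
stand [([221.5, 262.3], 0.74)]
{'time': 0.7, 'joint_positions': [1.1884, 0.3321, -0.0647, 1.4601, 0.0216, 1.3499, -0.0885], 'joint_vel': [0.0002, -0.001, -0.0014, 0.0006, 0.0003, -0.0005, -0.0005], 'joint_torque': [-0.0004, -62.2914, 0.0244, -39.0065, -0.0611, 0.0314, 0.0], 'ee_pos': [0.2201, -0.585, 0.2366], 'eef_rot': [0.8222, -0.5692, 0.0001, 0.0], 'ft_force': [-0.4694, -0.3715, 0.0685], 'torque': [0.0312, -0.0037, -0.0638], 'width': 0.0869}
```

View pics/s0.png

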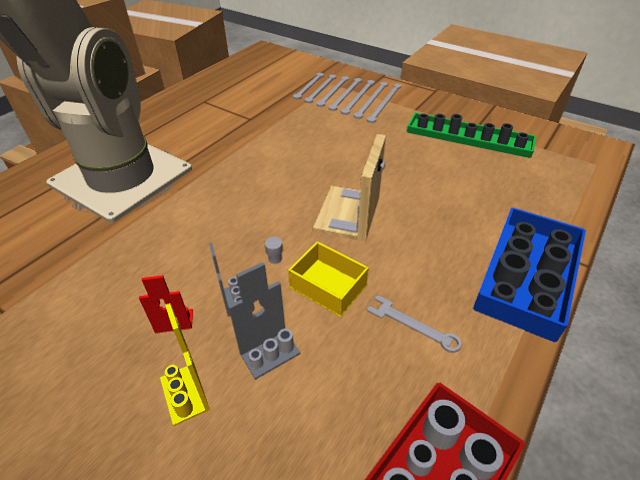

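View pics/t0.png

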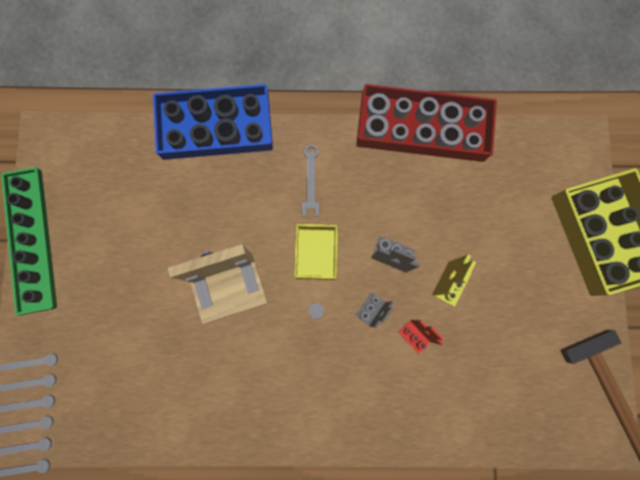

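Grey racks: a large one at scene (258,312) / top (398,258) and a small one at scene (220,276) / top (378,312). The others are red and yellow. The large grey one fits the description, and I'll confirm it in an enlarged crop. The board is at top (205,255), with its front facing away from the robot.

```bash
cat > h.py <<'E'
from bench import *
import cv2,numpy as np
from scipy.optimize import least_squares
I={n:camera_info(n) for n in("scene","top")}
def K(n):
    i=I[n];return np.array([[i["fx"],0,i["cx"]],[0,i["fy"],i["cy"]],[0,0,1.]]),np.array(i["dist_coeffs"],float)
def proj(n,P):
    T=np.linalg.inv(np.array(I[n]["extrinsics"]));k,d=K(n)
    return cv2.projectPoints(np.asarray(P,float).reshape(-1,1,3),cv2.Rodrigues(T[:3,:3])[0],T[:3,3],k,d)[0].reshape(-1,2)
def atz(n,uv,z):
    k,d=K(n);p=cv2.undistortPoints(np.array(uv,float).reshape(-1,1,2),k,d).reshape(-1,2)
    T=np.array(I[n]["extrinsics"]);r=np.c_[p,np.ones(len(p))]@T[:3,:3].T
    return T[:3,3]+r*((z-T[2,3])/r[:,2])[:,None]
def R(a):
    c,s=np.cos(a),np.sin(a);return np.array([[c,-s,0],[s,c,0],[0,0,1]])
def crop(img,x,y,w,h,s): return cv2.resize(img[y:y+h,x:x+w],None,fx=s,fy=s,interpolation=cv2.INTER_CUBIC)
E
python3 - <<'E'
from h import *
a=cv2.imread("pics/s0.png");b=cv2.imread("pics/t0.png")
t=np.vstack([np.hstack([crop(a,205,235,100,150,4)[:300*2],crop(a,310,125,100,150,4)])])
u=np.hstack([crop(b,365,225,60,60,6),crop(b,160,235,110,60,4)[:240]]) if 0 else None
cv2.imwrite("pics/c1.png",t)
c1=crop(b,360,225,70,110,5);c2=crop(b,160,235,110,110,5)[:,:,:]
cv2.imwrite("pics/c2.png",np.hstack([cv2.resize(c1,(350,550)),cv2.resize(c2,(440,440)) if 0 else c2[:, :440]]))
E
```

```text
(no output)
```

View pics/c1.png

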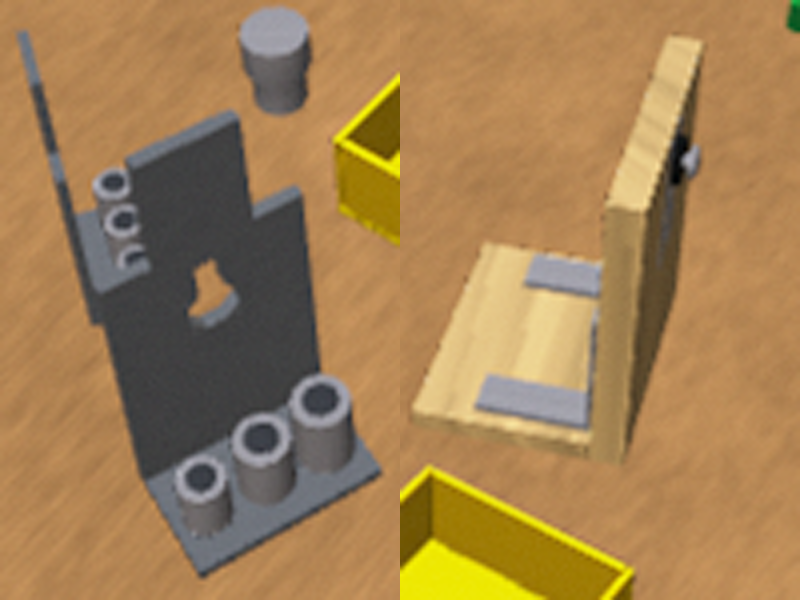

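View pics/c2.png

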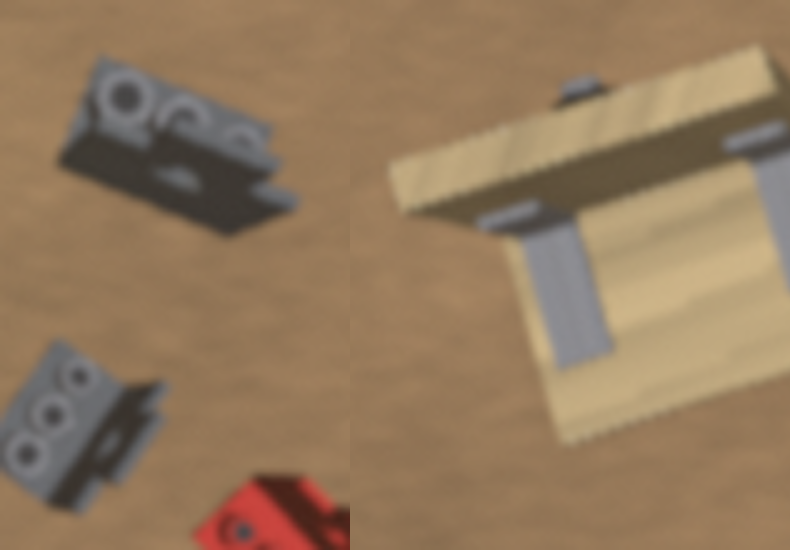

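The crop confirms the large grey rack at scene (258,312): full keyhole, three sockets, and larger than the small grey one behind it. Next I'll fit both poses from corner pixels in the two views.

```bash
cat > fit.py <<'E'
from h import *
def s1(u,v): return ((u+.5)/4-.5+205,(v+.5)/4-.5+235)
def s2(u,v): return ((u-400+.5)/4-.5+310,(v+.5)/4-.5+125)
def t1(u,v): return ((u+.5)/5-.5+360,(v+.5)/5-.5+225)
def t2(u,v): return ((u-350+.5)/5-.5+160,(v+.5)/5-.5+235)
rack=[("scene",(0,.02,.18),s1(237,112)),("scene",(0,-.02,.18),s1(127,160)),("scene",(0,.04,.127),s1(299,188)),("scene",(0,-.04,0),s1(142,482)),
("scene",(.003,0,.09),(258.6,311.8)),("scene",(.003,0,.1535),(251.1,281.5)),
("top",(.003,0,.09),(398,259.9)),("top",(.003,0,.1535),(403.7,254.7)),("top",(0,0,0),(387.2,262.7)),("top",(0,.04,0),t1(60,165)),("top",(0,-.04,0),t1(228,237)),("top",(0,-.04,.127),t1(298,207))]
bd=[("top",(0,.07,.157),t2(388,163)),("top",(-.018,.07,.157),t2(403,213)),("top",(0,-.07,.157),t2(763,45)),("top",(0,0,.157),(205.9,253.4)),
("scene",(0,-.07,.157),s2(646,209)),("scene",(-.018,-.07,.157),s2(605,205)),("scene",(0,.07,.157),s2(702,42)),("scene",(-.018,.07,.157),s2(668,38)),("scene",(0,-.07,0),s2(625,462)),("scene",(-.018,-.07,0),s2(590,457))]
def fit(pts,x0,cams=("scene","top")):
    pts=[p for p in pts if p[0] in cams]
    f=lambda p:np.concatenate([proj(n,R(p[2])@np.array(q)+[p[0],p[1],0])[0]-uv for n,q,uv in pts])
    r=least_squares(f,x0,loss="soft_l1");return r.x,f(r.x).reshape(-1,2)
for nm,pts,x0 in(("rack",rack,(.43,-.17,-.4)),("board",bd,(.42,.2,.26))):
    for c in(("scene","top"),("scene",),("top",)):
        x,e=fit(pts,x0,c);print(nm,c,x[:2].round(4),np.degrees(x[2]).round(2));
        if len(c)==2:print(e.round(1).tolist());np.save(nm,x)
x=np.load("board.npy")
for z in(.131,.135,.14,.145,.149):
    P=R(x[2])@np.array([.012,0,z])+[x[0],x[1],0]
    print(z,proj("scene",P).round(1),proj("top",P).round(1))
print("head seen",s2(692,162),t2(580,86))
E
python3 fit.py
```

```text
rack ('scene', 'top') [ 0.553  -0.1585] -23.25
[[-0.7, 0.1], [-0.5, 0.3], [-0.4, 0.2], [-0.2, -0.1], [-0.9, -1.0], [1.8, 1.5], [-1.8, -1.6], [-1.3, -0.4], [0.9, 1.7], [-0.8, -0.7], [0.3, -0.1], [-0.2, 0.1]]
rack ('scene',) [ 0.5532 -0.1581] -23.27
rack ('top',) [ 0.5524 -0.1595] -23.04
board ('scene', 'top') [0.5515 0.1981] 18.54
[[-0.0, 0.2], [-0.3, -0.3], [-0.2, -0.3], [-1.1, 1.9], [0.1, 0.8], [0.1, 0.1], [0.5, -0.1], [-0.2, -0.4], [-0.4, 1.9], [-0.6, 1.4]]
board ('scene',) [0.5505 0.1998] 18.63
board ('top',) [0.5517 0.1974] 18.46
0.131 [[384.1 167.8]] [[206.1 250.8]]
0.135 [[384.3 166.1]] [[205.6 250.6]]
0.14 [[384.5 163.8]] [[205.  250.2]]
0.145 [[384.8 161.6]] [[204.4 249.9]]
0.149 [[385.  159.8]] [[203.9 249.6]]
head seen (382.625, 165.125) (205.6, 251.8)
```

The fits agree between cameras within 2 mm. Rack: origin (0.553, -0.1585), yaw -23.2°. Board: (0.5515, 0.198), yaw 18.5°. Both are within reach. I'll move over the rack now.

Call:
carry_out(rows=[[-1,-0.52,-0.86,0,0],[-1,-0.52,-0.86,0,0],[-1,-0.52,-0.86,0,0],[-1,-0.52,-0.86,0,0],[-1,-0.52,-0.86,0,0],[-1,-0.52,-0.86,0,0],[-1,-0.52,-0.86,0,0],[-1,-0.52,-0.86,0,0],[-1,-0.52,-0.86,0,0],[-1,-0.52,-0.86,0,0],[-1,-0.52,-0.86,0,0],[-1,-0.52,-0.86,0,0],[-1,-0.52,-0.86,0,0],[-1,-0.52,-0.86,0,0],[-1,-0.52,-0.86,0,0],[-1,-0.52,-0.86,0,0],[-1,-0.52,-0.86,0,0],[-1,0,0,0,0]])

```text
time: 2.2
ee_pos: [0.5497, -0.1655, 0.2365]
eef_rot: [0.82, -0.572, 0.002, 0.001]
ft_force: [-1.0, 0.3, -0.0]
width: 0.0871
```

Call:
carry_out(rows=[[-1,0,0,0,-1],[-1,0,0,0,-1],[-1,0,0,0,-1],[-1,0,0,0,-1],[-1,0,0,0,-1],[-1,0,0,0,-1],[-1,0,0,0,-1],[-1,0,0,0,-1],[-1,0,0,0,-1],[-1,0,0,0,-0.2],[-1,0,0,0,0]])

```text
time: 3.12
ee_pos: [0.5505, -0.1631, 0.2367]
eef_rot: [0.983, -0.185, 0.002, 0.001]
ft_force: [-0.1, 0.8, -0.4]
width: 0.0868
```

```bash
cat >> h.py <<'E'
from scipy.spatial.transform import Rotation as Ro
def st(target=None,yaw=None):
    s=read_state();M=Ro.from_quat(s["eef_rot"]).as_matrix();x=M[:,0]
    y=np.degrees(np.arctan2(x[1],x[0]))
    print("t",round(s["time"],2),"p",np.round(s["ee_pos"],4),"yaw",y.round(2),"tilt",np.degrees(np.arccos(-M[2,2])).round(2),"F",np.round(s["ft_force"],2),"M",np.round(s["torque"],2),"w",round(s["width"],4))
    if target is not None:
        d=M.T@(np.array(target)-s["ee_pos"]);print("units x,y,z",(d/.03).round(3),"turn",(y-yaw)/5 if yaw is not None else "")
    return s,M
E
python3 -c "
from h import *
st((.5558,-.1597,.160),-23.2)"
```

```text
t 3.12 p [ 0.5505 -0.1631  0.2367] yaw -21.32 tilt 0.25 F [-0.1   0.82 -0.37] M [-0.04 -0.08 -0.04] w 0.0868
units x,y,z [ 0.112 -0.175  2.556] turn 0.3769904680317836
```

Call:
carry_out(rows=[[-1,0.11,-0.17,0.2,0.38],[-1,0,0,0.5,0],[-1,0,0,0.6,0],[-1,0,0,0.6,0],[-1,0,0,0.45,0],[-1,0,0,0.15,0],[-1,0,0,0,0]])

```text
time: 3.7
ee_pos: [0.5566, -0.1608, 0.1604]
eef_rot: [0.977, -0.212, 0.003, 0.002]
ft_force: [0.4, -0.5, 0.5]
width: 0.0873
```

```bash
python3 -c "
from h import *
st((.5558,-.1597,.160),-23.2)
a=camera('scene');b=camera('top')
cv2.imwrite('pics/g1.png',np.hstack([crop(a,190,200,130,190,3),crop(b,360,210,90,130,570/130)]))"
```

```text
t 3.7 p [ 0.5566 -0.1608  0.1604] yaw -24.5 tilt 0.44 F [ 0.43 -0.54  0.49] M [-0.05 -0.02  0.01] w 0.0873
units x,y,z [-0.038 -0.022  0.012] turn -0.25932212223343
```

View pics/g1.png

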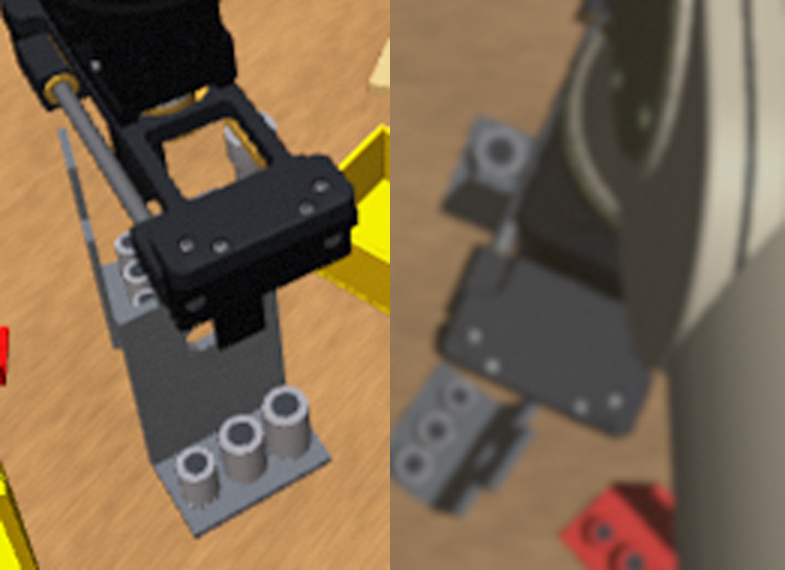

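The picture shows the jaws straddling the tab, fingers on both sides and clear. I'll close and lift.

Call:
carry_out(rows=[[-1,-0.04,-0.02,0,-0.25],[0.3,0,0,0,0],[0.6,0,0,0,0],[0.9,0,0,0,0],[1,0,0,0,0],[1,0,0,0,0],[1,0,0,0,0],[1,0,0,0,0],[1,0,0,0,0],[1,0,0,0,0],[1,0,0,0,0],[1,0,0,0,0]], force=50)

```text
time: 4.8
ee_pos: [0.5582, -0.1602, 0.166]
eef_rot: [0.98, -0.201, 0.007, 0.002]
ft_force: [-0.2, -0.2, -0.1]
width: 0.0216
```

```bash
python3 -c "
from h import *
st((.5558,-.1597,.160),-23.2)"
```

```text
t 4.8 p [ 0.5582 -0.1602  0.166 ] yaw -23.18 tilt 0.88 F [-0.17 -0.16 -0.14] M [ 0.   -0.07  0.04] w 0.0216
units x,y,z [-0.083  0.016  0.198] turn 0.004197914826207949
```

Call:
carry_out(rows=[[1,-0.08,0,0.2,0],[1,0,0,0.02,0],[1,0,0,0.02,0],[1,0,0,0.02,0]])

```text
time: 5.13
ee_pos: [0.5569, -0.1597, 0.1584]
eef_rot: [0.98, -0.201, 0.009, 0.003]
ft_force: [0.7, -1.2, 6.3]
width: 0.006
```

```bash
python3 -c "
from h import *
s,M=st((.5558,-.1597,.160),-23.2);print(M.round(4), s['joint_positions'])"
```

```text
t 5.13 p [ 0.5569 -0.1597  0.1584] yaw -23.19 tilt 1.06 F [ 0.65 -1.21  6.34] M [-0.2  -0.21  0.03] w 0.006
units x,y,z [-0.034  0.013 -0.055] turn 0.00232185081601628
[[ 0.9191 -0.3938  0.0163]
 [-0.3937 -0.9192 -0.0085]
 [ 0.0184  0.0014 -0.9998]] [ 0.62907349  0.32095517 -0.51550434  1.67925847  0.17657268  1.1688668
 -0.33588396]
```

Call:
carry_out(rows=[[1,0,0,-0.4,0],[1,0,0,-1,0],[1,0,0,-1,0],[1,0,0,-0.8,0]])

```text
time: 5.47
ee_pos: [0.5512, -0.1581, 0.252]
eef_rot: [0.98, -0.201, 0.002, 0.002]
ft_force: [0.6, -0.2, -2.0]
width: 0.0054
```

```bash
python3 -c "
from h import *
x=np.load('board.npy')
T=R(x[2])@np.array([.06+.003,0,0])+[x[0],x[1],.245]
print(T)
s,M=st(T,18.5);print(M[:,2].round(4))"
```

```text
[0.61119241 0.21809961 0.245     ]
t 5.47 p [ 0.5512 -0.1581  0.252 ] yaw -23.16 tilt 0.27 F [ 0.56 -0.2  -2.03] M [-0.03 -0.05  0.01] w 0.0054
units x,y,z [ -3.093 -12.317   0.192] turn -8.331726573693144
[ 0.003  -0.0038 -1.    ]
```

Call:
carry_out(rows=[[1,-0.24,-0.95,0,0],[1,-0.24,-0.95,0,0],[1,-0.24,-0.95,0,0],[1,-0.24,-0.95,0,0],[1,-0.24,-0.95,0,0],[1,-0.24,-0.95,0,0],[1,-0.24,-0.95,0,0],[1,-0.24,-0.95,0,0],[1,-0.24,-0.95,0,0],[1,-0.24,-0.95,0,0],[1,-0.24,-0.95,0,0],[1,-0.24,-0.95,0,0],[1,-0.24,-0.95,0,0]])

```text
time: 6.55
ee_pos: [0.6141, 0.2244, 0.2621]
eef_rot: [0.978, -0.209, 0.004, 0.005]
ft_force: [1.8, -0.7, -2.5]
width: 0.0055
```

Call:
carry_out(rows=[[1,0,0,0,-1],[1,0,0,0,-1],[1,0,0,0,-1],[1,0,0,0,-1],[1,0,0,0,-1],[1,0,0,0,-1],[1,0,0,0,-1],[1,0,0,0,-1]])

```text
time: 7.22
ee_pos: [0.6087, 0.2355, 0.263]
eef_rot: [0.987, 0.159, -0.002, 0.004]
ft_force: [-0.2, -0.4, -2.2]
width: 0.0055
```

```bash
python3 -c "
from h import *
x=np.load('board.npy')
T=R(x[2])@np.array([.06+.003,0,0])+[x[0],x[1],.245]
s,M=st(T,18.5);print(M[:,2].round(4))"
```

```text
t 7.22 p [0.6087 0.2355 0.263 ] yaw 18.31 tilt 0.55 F [-0.24 -0.44 -2.21] M [ 0.02 -0.12  0.03] w 0.0055
units x,y,z [-0.101  0.571  0.603] turn -0.03734976216774939
[-0.0033 -0.009  -1.    ]
```

Run:
```python
from h import *
a=cv2.imread("pics/s0.png");x=np.load("board.npy")
th=np.linspace(0,2*np.pi,40);out=[]
S=12;ox,oy,w,h=365,148,21,46
from fit import s2
off=np.mean([np.array(s2(*uv))-proj("scene",R(x[2])@np.array(q)+[x[0],x[1],0])[0] for q,uv in (((0,-.07,.157),(646,209)),((0,.07,.157),(702,42)))],0)
print("off",off)
for z in(.134,.138,.142):
    c=cv2.resize(a[oy:oy+h,ox:ox+w+1],None,fx=S,fy=S,interpolation=cv2.INTER_NEAREST)
    for r,d,col in((.008,.012,(0,0,255)),(.008,.008,(0,160,255)),(.0115,.005,(0,255,0))):
        P=np.c_[0*th+d,r*np.cos(th),z+r*np.sin(th)]@R(x[2]).T+[x[0],x[1],0]
        p=((proj("scene",P)+off-[ox,oy]+.5)*S-.5).round().astype(int)
        cv2.polylines(c,[p],True,col,1)
    out.append(c)
cv2.imwrite("pics/screw.png",np.hstack(out))
```

```text
rack ('scene', 'top') [ 0.553  -0.1585] -23.25
[[-0.7, 0.1], [-0.5, 0.3], [-0.4, 0.2], [-0.2, -0.1], [-0.9, -1.0], [1.8, 1.5], [-1.8, -1.6], [-1.3, -0.4], [0.9, 1.7], [-0.8, -0.7], [0.3, -0.1], [-0.2, 0.1]]
rack ('scene',) [ 0.5532 -0.1581] -23.27
rack ('top',) [ 0.5524 -0.1595] -23.04
board ('scene', 'top') [0.5515 0.1981] 18.54
[[-0.0, 0.2], [-0.3, -0.3], [-0.2, -0.3], [-1.1, 1.9], [0.1, 0.8], [0.1, 0.1], [0.5, -0.1], [-0.2, -0.4], [-0.4, 1.9], [-0.6, 1.4]]
board ('scene',) [0.5505 0.1998] 18.63
board ('top',) [0.5517 0.1974] 18.46
0.131 [[384.1 167.8]] [[206.1 250.8]]
0.135 [[384.3 166.1]] [[205.6 250.6]]
0.14 [[384.5 163.8]] [[205.  250.2]]
0.145 [[384.8 161.6]] [[204.4 249.9]]
0.149 [[385.  159.8]] [[203.9 249.6]]
head seen (382.625, 165.125) (205.6, 251.8)
off [-0.31571733 -0.34186681]
```

View pics/screw.png

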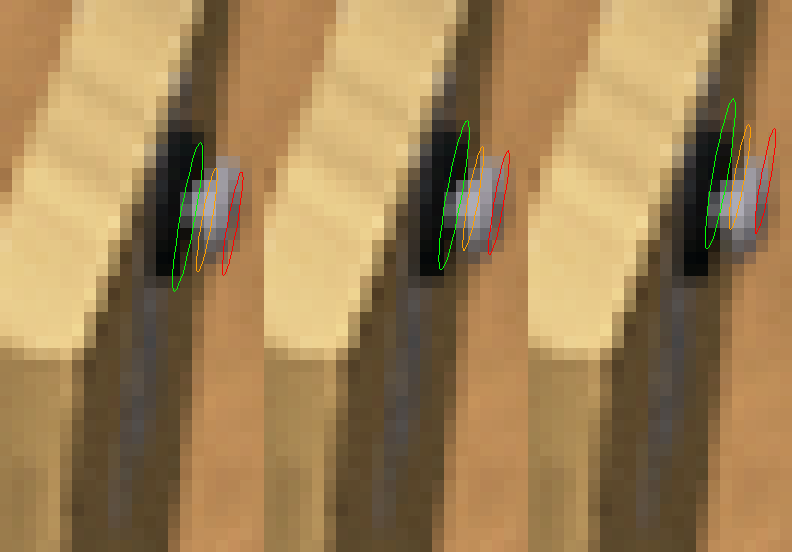

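The head and washer match best at z ≈ 0.137: head rows 156–252 in the middle panel, washer slightly below the 0.138 outline. I'll approach to a standoff at insertion height.

Call:
carry_out(rows=[[1,0,0.3,0.7,0],[1,-0.1,0.25,0.7,0],[1,-0.4,0,0.5,0],[1,-0.4,0,0,0]])

```text
time: 7.55
ee_pos: [0.5883, 0.2101, 0.2057]
eef_rot: [0.987, 0.163, -0.003, 0.003]
ft_force: [-0.7, 0.3, -2.2]
width: 0.0054
```

```bash
cat >> h.py <<'E'
def bf():
    x=np.load('board.npy');x[2]=np.radians(18.5)
    s,M=st();Q=R(x[2]).T;o=np.array([x[0],x[1],0])
    t=Q@(s["ee_pos"]-o);m=Q@(s["ee_pos"]+.0684*M[:,2]-o)
    print("board frame TCP",(t*1e3).round(1),"mid",(m*1e3).round(1),"F_b",(Q@s["ft_force"]).round(2),"toolz_b",(Q@M[:,2]).round(4),"M_b",(Q@s["torque"]).round(2))
E
python3 -c "
from h import *
bf()
a=camera('scene');b=camera('top');bf()
cv2.imwrite('pics/p1.png',np.hstack([crop(a,310,90,130,190,3),crop(b,150,190,130,190,3)]))"
```

```text
t 7.55 p [0.5883 0.2101 0.2057] yaw 18.71 tilt 0.49 F [-0.68  0.33 -2.17] M [-0.05  0.02 -0.04] w 0.0054
board frame TCP [ 38.7  -0.3 205.7] mid [ 38.3  -0.7 137.3] F_b [-0.54  0.53 -2.17] toolz_b [-0.0063 -0.0058 -1.    ] M_b [-0.05  0.04 -0.04]
t 7.65 p [0.5884 0.2103 0.2085] yaw 18.72 tilt 0.44 F [ 0.55  0.04 -1.92] M [ 0.06 -0.19 -0.01] w 0.0058
board frame TCP [ 3.890e+01 -1.000e-01  2.085e+02] mid [ 38.7  -0.5 140.1] F_b [ 0.54 -0.13 -1.92] toolz_b [-0.0037 -0.0067 -1.    ] M_b [-0.01 -0.2  -0.01]
```

View pics/p1.png

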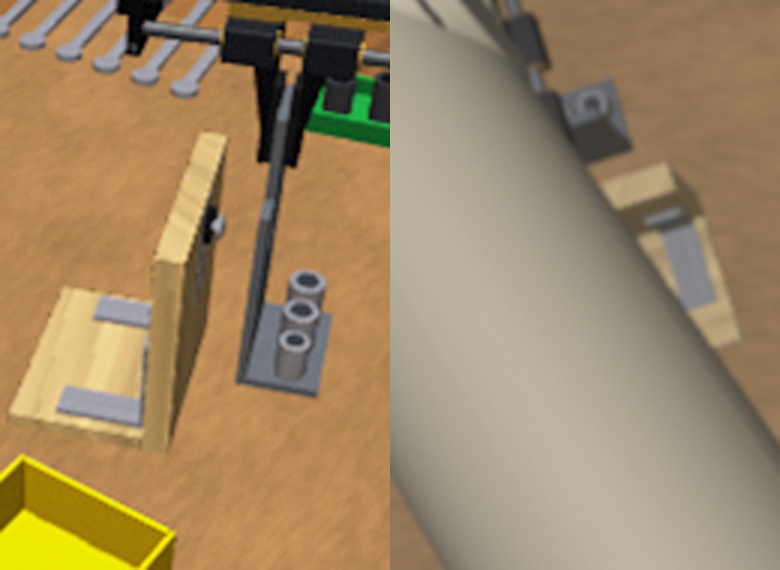

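The view shows the rack held upright, facing the board about 35 mm out, with the screw at crop (217,228). The board blocks nothing. I'll creep in to about 5 mm from the head.

Call:
carry_out(rows=[[1,-0.2,-0.06,0.1,0],[1,-0.2,0,0.04,0],[1,-0.15,0,0.04,0],[1,0,0,0.04,0]])

```text
time: 7.98
ee_pos: [0.5716, 0.207, 0.2035]
eef_rot: [0.987, 0.163, -0.0, 0.003]
ft_force: [0.0, 0.0, -2.8]
width: 0.0059
```

```bash
python3 -c "
from h import *
bf()"
```

```text
t 7.98 p [0.5716 0.207  0.2035] yaw 18.73 tilt 0.4 F [ 0.02  0.01 -2.84] M [ 0.01 -0.05  0.02] w 0.0059
board frame TCP [ 21.9   2.1 203.5] mid [ 21.8   1.7 135.1] F_b [ 0.02  0.   -2.84] toolz_b [-0.0018 -0.0067 -1.    ] M_b [-0.01 -0.05  0.02]
```

Call:
carry_out(rows=[[1,-0.07,0.015,-0.05,0],[1,-0.07,0,0.02,0],[1,-0.07,0,0.02,0]])

```text
time: 8.23
ee_pos: [0.5657, 0.2048, 0.2044]
eef_rot: [0.987, 0.163, 0.0, 0.003]
ft_force: [-0.5, 0.1, -2.0]
width: 0.0055
```

```bash
python3 -c "
from h import *
bf()"
```

```text
t 8.23 p [0.5657 0.2048 0.2044] yaw 18.74 tilt 0.39 F [-0.55  0.08 -2.04] M [ 0.03 -0.1  -0.03] w 0.0055
board frame TCP [ 15.7   1.8 204.4] mid [ 15.6   1.3 136. ] F_b [-0.49  0.25 -2.04] toolz_b [-8.0e-04 -6.7e-03 -1.0e+00] M_b [-0.   -0.1  -0.03]
```

Near the contact plane (~15 mm). I'll creep on, gently.

Call:
carry_out(rows=[[1,-0.05,0,0.0,0],[1,-0.05,0,0.02,0]])

```text
time: 8.4
ee_pos: [0.5627, 0.2038, 0.2039]
eef_rot: [0.987, 0.163, 0.0, 0.003]
ft_force: [0.1, -0.1, -1.7]
width: 0.0054
```

```bash
python3 -c "
from h import *
bf()"
```

```text
t 8.4 p [0.5627 0.2038 0.2039] yaw 18.74 tilt 0.38 F [ 0.11 -0.11 -1.67] M [-0.01 -0.11  0.03] w 0.0054
board frame TCP [ 12.5   1.8 203.9] mid [ 12.4   1.4 135.5] F_b [ 0.07 -0.14 -1.67] toolz_b [-6.0e-04 -6.6e-03 -1.0e+00] M_b [-0.04 -0.1   0.03]
```

Call:
carry_out(rows=[[1,-0.05,0,0.02,0],[1,-0.05,0,0.02,0]])

```text
time: 8.57
ee_pos: [0.5596, 0.2028, 0.2026]
eef_rot: [0.987, 0.163, 0.0, 0.003]
ft_force: [0.1, -0.0, -2.2]
width: 0.006
```

```bash
python3 -c "
from h import *
bf()"
```

```text
t 8.57 p [0.5596 0.2028 0.2026] yaw 18.74 tilt 0.38 F [ 0.07 -0.   -2.21] M [ 0.   -0.04 -0.02] w 0.006
board frame TCP [  9.2   1.9 202.6] mid [  9.2   1.4 134.2] F_b [ 0.06 -0.02 -2.21] toolz_b [-4.0e-04 -6.5e-03 -1.0e+00] M_b [-0.01 -0.04 -0.02]
```

Call:
carry_out(rows=[[1,-0.04,0.01,-0.05,0],[1,-0.04,0,0,0]])

```text
time: 8.73
ee_pos: [0.5576, 0.2017, 0.2041]
eef_rot: [0.987, 0.163, 0.001, 0.003]
ft_force: [2.5, 1.7, -1.6]
width: 0.0054
```

```bash
python3 -c "
from h import *
bf()"
```

```text
t 8.73 p [0.5576 0.2017 0.2041] yaw 18.74 tilt 0.37 F [ 2.47  1.7  -1.65] M [ 0.27 -0.91  0.04] w 0.0054
board frame TCP [  6.9   1.5 204.1] mid [  7.    1.1 135.7] F_b [ 2.88  0.83 -1.65] toolz_b [ 4.0e-04 -6.4e-03 -1.0e+00] M_b [-0.03 -0.95  0.04]
```

Contact of 2.9 N at the washer plane, well past the head face, so the hole is over the head. I'll push in against the washer.

Call:
carry_out(rows=[[1,-0.05,0,0.0,0],[1,-0.05,0,0,0]])

```text
time: 8.9
ee_pos: [0.5555, 0.201, 0.2045]
eef_rot: [0.987, 0.163, 0.002, 0.003]
ft_force: [2.9, 1.6, -4.2]
width: 0.0059
```

```bash
python3 -c "
from h import *
bf()"
```

```text
t 8.9 p [0.5555 0.201  0.2045] yaw 18.73 tilt 0.39 F [ 2.85  1.57 -4.15] M [ 0.36 -1.04 -0.03] w 0.0059
board frame TCP [  4.8   1.5 204.5] mid [  5.    1.1 136.2] F_b [ 3.21  0.58 -4.15] toolz_b [ 0.0032 -0.006  -1.    ] M_b [ 0.01 -1.11 -0.03]
```

Call:
carry_out(rows=[[1,-0.06,0,0.02,0],[1,-0.06,0,0.02,0]])

```text
time: 9.07
ee_pos: [0.5532, 0.2002, 0.2044]
eef_rot: [0.987, 0.163, 0.004, 0.002]
ft_force: [3.9, 1.4, 1.0]
width: 0.0058
```

```bash
python3 -c "
from h import *
bf()"
```

```text
t 9.07 p [0.5532 0.2002 0.2044] yaw 18.71 tilt 0.52 F [3.91 1.45 0.97] M [ 0.41 -1.35  0.07] w 0.0058
board frame TCP [  2.4   1.5 204.4] mid [  2.9   1.1 136. ] F_b [4.17 0.13 0.97] toolz_b [ 0.0071 -0.0057 -1.    ] M_b [-0.04 -1.41  0.07]
```

Call:
carry_out(rows=[[1,-0.07,0,0.02,0],[1,-0.05,0,0.1,0],[1,-0.02,0,0.1,0]])

```text
time: 9.32
ee_pos: [0.553, 0.2002, 0.2008]
eef_rot: [0.987, 0.162, 0.01, 0.001]
ft_force: [3.8, 1.8, 1.0]
width: 0.0055
```

```bash
python3 -c "
from h import *
bf()"
```

```text
t 9.32 p [0.553  0.2002 0.2008] yaw 18.66 tilt 1.14 F [3.81 1.76 1.04] M [ 0.43 -1.21  0.03] w 0.0055
board frame TCP [  2.1   1.5 200.8] mid [  3.4   1.1 132.4] F_b [4.17 0.46 1.04] toolz_b [ 0.0192 -0.0051 -0.9998] M_b [ 0.03 -1.29  0.03]
```

Call:
carry_out(rows=[[1,-0.02,0,0.2,0],[1,-0.02,0,0.2,0]])

```text
time: 9.48
ee_pos: [0.5534, 0.2003, 0.1901]
eef_rot: [0.987, 0.162, 0.012, 0.001]
ft_force: [4.7, 1.3, 1.3]
width: 0.0054
```

```bash
python3 -c "
from h import *
bf()"
```

```text
t 9.48 p [0.5534 0.2003 0.1901] yaw 18.64 tilt 1.4 F [4.68 1.34 1.33] M [ 0.35 -1.11 -0.01] w 0.0054
board frame TCP [  2.6   1.5 190.1] mid [  4.2   1.1 121.7] F_b [ 4.86 -0.21  1.33] toolz_b [ 0.024  -0.0052 -0.9997] M_b [-0.02 -1.16 -0.01]
```

Call:
carry_out(rows=[[1,0,0,0.13,0],[1,0,0,0.08,0]])

```text
time: 9.65
ee_pos: [0.5534, 0.2003, 0.1827]
eef_rot: [0.987, 0.162, 0.012, 0.001]
ft_force: [3.5, 0.6, 0.5]
width: 0.006
```

```bash
python3 -c "
from h import *
bf()"
```

```text
t 9.65 p [0.5534 0.2003 0.1827] yaw 18.65 tilt 1.4 F [3.51 0.64 0.49] M [ 0.38 -1.15 -0.01] w 0.006
board frame TCP [  2.6   1.5 182.7] mid [  4.2   1.1 114.3] F_b [ 3.53 -0.5   0.49] toolz_b [ 0.024  -0.0052 -0.9997] M_b [-0.01 -1.21 -0.01]
```

Call:
carry_out(rows=[[1,0,0,0.06,0],[1,0,0,0.06,0]])

```text
time: 9.82
ee_pos: [0.5539, 0.2006, 0.1809]
eef_rot: [0.987, 0.162, 0.013, 0.001]
ft_force: [-4.8, -3.3, 26.7]
width: 0.0056
```

```bash
python3 -c "
from h import *
bf()"
```

```text
t 9.82 p [0.5539 0.2006 0.1809] yaw 18.64 tilt 1.48 F [-4.77 -3.25 26.66] M [-0.96  1.11 -0.02] w 0.0056
board frame TCP [  3.1   1.6 180.9] mid [  4.9   1.2 112.5] F_b [-5.56 -1.57 26.66] toolz_b [ 0.0252 -0.0059 -0.9997] M_b [-0.56  1.36 -0.02]
```

Home stop at z ≈ 0.181, but that step reached 26.7 N, over the 2.5 kg limit. Easing off at once.

Call:
carry_out(rows=[[1,0,0,-0.02,0]])

```text
time: 9.9
ee_pos: [0.5538, 0.2005, 0.1817]
eef_rot: [0.987, 0.162, 0.013, 0.001]
ft_force: [2.5, 0.4, -5.1]
width: 0.0057
```

```bash
python3 -c "
from h import *
bf()"
```

```text
t 9.9 p [0.5538 0.2005 0.1817] yaw 18.64 tilt 1.47 F [ 2.53  0.39 -5.08] M [ 0.3  -0.99  0.02] w 0.0057
board frame TCP [  3.    1.6 181.7] mid [  4.7   1.2 113.3] F_b [ 2.53 -0.43 -5.08] toolz_b [ 0.0248 -0.0063 -0.9997] M_b [-0.03 -1.04  0.02]
```

Call:
carry_out(rows=[[1,0,0,0.025,0]])

```text
time: 9.98
ee_pos: [0.5541, 0.2006, 0.1815]
eef_rot: [0.987, 0.162, 0.013, 0.001]
ft_force: [2.6, -0.3, 9.6]
width: 0.0058
```

```bash
python3 -c "
from h import *
bf()"
```

```text
t 9.98 p [0.5541 0.2006 0.1815] yaw 18.64 tilt 1.51 F [ 2.56 -0.31  9.6 ] M [ 0.11 -0.74  0.  ] w 0.0058
board frame TCP [  3.3   1.6 181.5] mid [  5.1   1.2 113.1] F_b [ 2.33 -1.11  9.6 ] toolz_b [ 0.0256 -0.0065 -0.9997] M_b [-0.13 -0.73  0.  ]
```

Call:
carry_out(rows=[[1,0,0,0.026,0]])

```text
time: 10.07
ee_pos: [0.5543, 0.2007, 0.1814]
eef_rot: [0.987, 0.162, 0.013, 0.001]
ft_force: [-0.3, -0.6, 10.5]
width: 0.0056
```

```bash
python3 -c "
from h import *
bf()
camera('top');camera('top');bf()"
```

```text
t 10.07 p [0.5543 0.2007 0.1814] yaw 18.64 tilt 1.55 F [-0.28 -0.63 10.47] M [-0.2  -0.13  0.01] w 0.0056
board frame TCP [  3.5   1.6 181.4] mid [  5.3   1.2 113. ] F_b [-0.46 -0.51 10.47] toolz_b [ 0.0261 -0.0068 -0.9996] M_b [-0.23 -0.06  0.01]
t 10.17 p [0.5542 0.2007 0.1814] yaw 18.63 tilt 1.54 F [0.63 0.01 8.66] M [-0.08 -0.42  0.03] w 0.0054
board frame TCP [  3.5   1.6 181.4] mid [  5.2   1.2 113. ] F_b [ 0.6  -0.19  8.66] toolz_b [ 0.026  -0.0068 -0.9996] M_b [-0.2  -0.37  0.03]
```

A little firmer, aiming for about 13 N on the sensor, which with the rack's 2.5 N weight is ~1.5 kg on the screw.

Call:
carry_out(rows=[[1,0,0,0.033,0],[1,0,0,0.033,0]])

```text
time: 10.33
ee_pos: [0.5544, 0.2009, 0.1813]
eef_rot: [0.987, 0.162, 0.014, 0.002]
ft_force: [-1.4, -2.4, 13.4]
width: 0.0052
```

```bash
python3 -c "
from h import *
bf()
a=camera('scene');bf()
cv2.imwrite('pics/h1.png',crop(a,310,90,130,190,3))"
```

```text
t 10.33 p [0.5544 0.2009 0.1813] yaw 18.63 tilt 1.59 F [-1.41 -2.42 13.38] M [-0.47  0.22 -0.02] w 0.0052
board frame TCP [  3.6   1.7 181.3] mid [  5.4   1.2 112.9] F_b [-2.11 -1.85 13.38] toolz_b [ 0.0266 -0.0077 -0.9996] M_b [-0.38  0.36 -0.02]
t 10.38 p [0.5543 0.2008 0.1813] yaw 18.63 tilt 1.59 F [-0.03 -2.57 11.79] M [-0.39  0.11 -0.02] w 0.0058
board frame TCP [  3.6   1.7 181.3] mid [  5.4   1.2 112.9] F_b [-0.84 -2.43 11.79] toolz_b [ 0.0266 -0.0078 -0.9996] M_b [-0.34  0.23 -0.02]
```

View pics/h1.png

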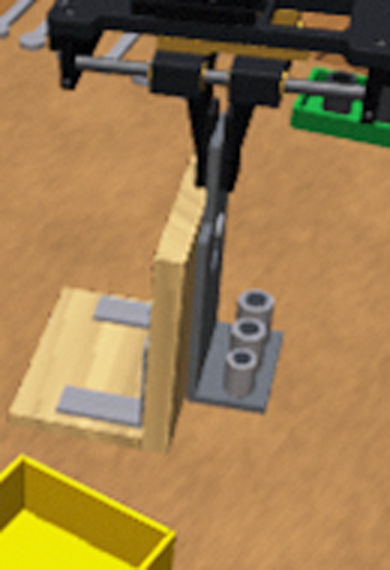

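Bedded with 13.4 N on the sensor plus the rack's weight, ≈ 1.6 kg. The head shows in front of the plate at crop (222,222), and the plate stands against the board. I'll unload, then let go.

Call:
carry_out(rows=[[1,0,0,0,0],[0.6,0,0,0.01,0],[0.2,0,0,0.01,0],[-0.2,0,0,0.01,0],[-0.2,0,0,0.01,0],[-0.2,0,0,0.01,0]], force=10)

```text
time: 10.88
ee_pos: [0.5512, 0.1999, 0.1772]
eef_rot: [0.987, 0.162, 0.01, 0.003]
ft_force: [-0.1, -0.7, -0.2]
width: 0.0312
```

```bash
python3 -c "
from h import *
bf()"
```

```text
t 10.88 p [0.5512 0.1999 0.1772] yaw 18.67 tilt 1.14 F [-0.07 -0.75 -0.23] M [ 0.   -0.11  0.03] w 0.0312
board frame TCP [  0.3   1.9 177.2] mid [  1.6   1.3 108.8] F_b [-0.3  -0.69 -0.23] toolz_b [ 0.0181 -0.0082 -0.9998] M_b [-0.03 -0.11  0.03]
```

Call:
carry_out(rows=[[-0.2,0.05,0,-0.4,0],[-0.2,0,0,-0.8,0],[-0.2,0,0,-0.9,0],[-0.2,0,0,-0.9,0],[-0.2,0,0,-0.9,0],[-0.2,0,0,-0.5,0]])

```text
time: 11.38
ee_pos: [0.5472, 0.1997, 0.3131]
eef_rot: [0.987, 0.163, 0.004, 0.003]
ft_force: [0.5, 0.4, 0.0]
width: 0.0518
```

```bash
python3 -c "
from h import *
bf()
a=camera('scene')
for i in range(8): camera('top')
b=camera('scene')
print('moved px',(np.abs(a.astype(int)-b)[150:240,360:420]>12).sum()); bf()
cv2.imwrite('pics/f1.png',np.hstack([crop(b,330,110,90,130,4.3),cv2.resize(b,(540,405))[:, :400][:405].copy() if 0 else crop(b,150,120,300,300,1.86)[:559]]))"
```

```text
t 11.38 p [0.5472 0.1997 0.3131] yaw 18.76 tilt 0.59 F [0.51 0.44 0.03] M [ 0.04 -0.09 -0.01] w 0.0518
board frame TCP [ -3.5   2.9 313.1] mid [ -3.    2.4 244.7] F_b [0.62 0.26 0.03] toolz_b [ 0.0075 -0.007  -0.9999] M_b [ 0.01 -0.1  -0.01]
moved px 0
t 11.88 p [0.5467 0.199  0.3085] yaw 18.74 tilt 0.45 F [ 0.51 -0.1  -0.98] M [ 0.04 -0.15 -0.03] w 0.0523
board frame TCP [ -4.2   2.3 308.5] mid [ -4.    1.9 240.1] F_b [ 0.45 -0.26 -0.98] toolz_b [ 0.0033 -0.0071 -1.    ] M_b [-0.01 -0.15 -0.03]Traceback (most recent call last):
  File "<string>", line 8, in <module>
    cv2.imwrite('pics/f1.png',np.hstack([crop(b,330,110,90,130,4.3),cv2.resize(b,(540,405))[:, :400][:405].copy() if 0 else crop(b,150,120,300,300,1.86)[:559]]))
                              ~~~~~~~~~^^^^^^^^^^^^^^^^^^^^^^^^^^^^^^^^^^^^^^^^^^^^^^^^^^^^^^^^^^^^^^^^^^^^^^^^^^^^^^^^^^^^^^^^^^^^^^^^^^^^^^^^^^^^^^^^^^^^^^^^^
    return _nx.concatenate(arrs, 1, dtype=dtype, casting=casting)
           ~~~~~~~~~~~~~~~^^^^^^^^^^^^^^^^^^^^^^^^^^^^^^^^^^^^^^^
ValueError: all the input array dimensions except for the concatenation axis must match exactly, but along dimension 0, the array at index 0 has size 559 and the array at index 1 has size 558
```

```bash
python3 -c "
from h import *
b=camera('scene');a=cv2.imread('pics/s0.png')
cv2.imwrite('pics/f1.png',np.hstack([crop(b,330,110,90,130,4),crop(b,150,120,210,260,2)]))
d=(np.abs(a.astype(int)-b).max(2)>25)
for n,(x,y,w,h) in dict(socket=(262,232,25,34),bin=(290,245,60,70),wrench=(365,292,98,60),small=(205,240,20,60),red=(138,272,58,62),yel=(158,300,52,125)).items(): print(n,d[y:y+h,x:x+w].sum(),w*h)"
```

```text
socket 9 850
bin 0 4200
wrench 0 5880
small 0 1200
red 0 3596
yel 0 6500
```

View pics/f1.png

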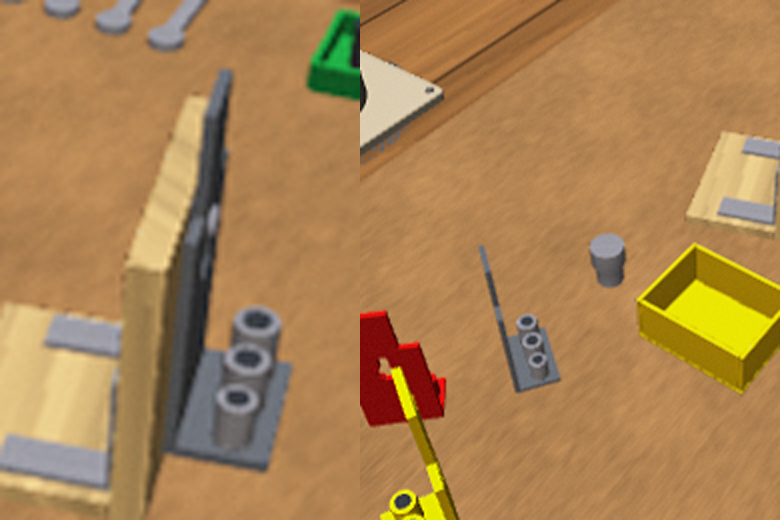

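The rack hangs upright and parallel to the board on the screw: head at crop (212,220), nothing touching it. The bystanders haven't moved. Handing in.

```bash
python3 -c "
from bench import *
print(close_job())"
```

```text
the job is handed in; nothing more can be done
None
```

The rack is hanging on the screw and the job is handed in, but one step broke the force limit. While feeling for the end of the slot, I took a step too large and the wrist sensor read 26.7 N (about 2.7 kg) for one reading. I backed off at once.

- **Approach:** I gripped the large grey rack by its tab. The hole went over the screw head with no force on the head's face. I pushed the plate in against the spring washer (about 3 to 5 N) and slid it down to the stop.
- **Bedding push:** after backing off, I bedded it with 13.4 N on the sensor. With the rack's own weight that is about 1.6 kg on the screw. I then unloaded and let go.
- **Upright:** the tool leaned at most about 1.6° while it held the rack.
- **Last checks:** the gripper is clear and the rack hangs upright, parallel to the board. No pixels changed around it over 0.5 s. The bin, wrench and small, red and yellow racks are unchanged from the first picture, and the socket's area differs by only 9 of 850 pixels.
- **Not confirmed:** I judged that the screw is fully home from contact. The stop came about 2 mm below the height I expected from the pictures, which is within measuring error. I did not measure it again after letting go.

The job was done at about 12 s on the robot's clock.

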